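# Seat the flanged nut in a throwing bat

## Robot

A 6-joint arm with a two-finger parallel gripper is mounted at the origin on the work surface. World frame = base frame: x ahead of the robot, y to its left, z up, the work surface at z = 0. Lengths are in m, angles in rad, forces in N, time in s.
With the tool pointing down it reaches from about 0.3 to 0.875 m from the base axis. Payload 6.4 kg.
Tool frame: the origin (TCP) lies midway between the tips of the shut fingers; the grasp point (between the pads) lies 19 mm behind it; z points along the fingers, y is the direction in which the jaws open and shut (so a half turn about z gives the same grasp; the last joint's range is limited). The gripper opens to 85 mm and grips with 20 to 120 N. Pads are 22 mm wide; open, the fingers measure 114 mm over their backs; the gripper's body (76 mm by 85 mm) begins 54 mm behind the grasp point. The pads swing forward as they close: fully open they stand 13 mm farther back than shut.
Start: joints at [0.9, 0.181, 1.607, -0, 1.354, -0.206], TCP at [0.258, 0.514, 0.231] pointing down, gripper open.
Joint ranges: [-2.99, 2.99], [-0.89, 2.07], [0.3, 2.58], [-1.14, 4.28], [0, 2.63], [-3.12, 3.12]. Speed limits (rad/s): [2.57, 2.57, 3.01, 3.14, 3.14, 3.14].

## Interface

Orientations are given as a unit quaternion [w, x, y, z].
In Python, from bench import ctrl, optics, ticket gives the robot as it stands. The module is installed in compiled form; this text tells all that it offers.
- The arm moves only by the tool step_arm, never from a script. Its argument "targets" is text: rows parted by semicolons, each of 6 numbers parted by spaces: the shift along the tool's x, y, z in mm, then the turn, a rotation vector about the tool's x, y, z in rad. In form: dx dy dz rx ry rz; .... A call has 1 to 8 rows; each row is the pose to reach, as a shift and turn from the pose commanded when the call began, along the tool's axes at that moment; what a row does not reach only later rows make up. A row lasts 1/8 s, in which the tool goes at most 62.5 mm and 10.7 degrees, less where a joint would pass 70% of its speed; a pose out of reach is approached as far as the arm can. A call with a gripper value outside its range is refused whole. "grip" is the opening in per cent of the stroke, from 0 (shut) to 100 (fully open), set as the call begins (left out, the last holds). The fingers move at their own pace and stop on an object; the grip force is fixed at half the most. Time passes only in rows, so rows that repeat a pose let the fingers close. It gives the time, the measured TCP pose, the force and the opening at its end, in the units of the state.
- ctrl.get_obs(): the state, without advancing time (a new reading comes with each control period).
- optics.camera(name): name is "side" or "top" or "wrist"; returns a dict with "image" (480x640x3 uint8, red, green, blue), "mtx" (3x3 intrinsics, pixels), "xyz" and "orientation" of the camera in the world. Camera axes: x right, y up, looking along -z (the intrinsics and any distortion apply to the point x, -y, -z); pixel columns grow to the right and rows downward; lengths in m; the calibration is good to about 2 mm. The wrist camera is an equidistant fisheye: a pixel r from the principal point sees the ray r / f radians off the axis. A picture is of the moment at which its call begins. There is no depth.
- ticket.hand_in(): hands the job in, once; it reports no verdict.
The state is a dict: "time_s": time; "q": joint angles; "dq": joint speeds; "joint_efforts": joint torques, N m; "eef_pos": TCP position; "eef_rot": TCP orientation; "wrist_force": force on the tool from outside, world axes, zero at the start; "torque": the same for the moment, N m; "opening": opening from 0.0 (shut) to 1.0 (fully open).
Only numpy, scipy, OpenCV 4.12 (cv2) and the standard library are available. Lean on these libraries where they do the work, as an engineer would, in place of code of your own. Each camera call takes 0.05 s, during which the arm holds its last target.

## Task

Without picking it up, nudge the loose flanged nut across the top of the wooden throwing bat to the metal straightedge, and slide it along the straightedge until it drops into the round pocket in the bat. Then press it straight down, firmly but gently, until it is fully home with its flange just below the wood, and let go. Leave the brass pin, the mug, the bowl and the turning tool alone.

Things in the scene. Friction and masses are not known exactly. Their poses are not given: they have to be found in the camera images.
- nut: Loose, lightly oiled steel flanged hex nut, 0.08 to 0.17 kg: round flange 40 mm wide, 8 mm high; hexagon 28 mm across flats on it; 18 mm high in all, top flat. Origin: centre of its underside. Starts flat on the bat, 55 to 80 mm from the straightedge, 110 to 140 mm left or right of its middle. Never lift it 12 mm off the bat; never push or squeeze it with over 20 N.
- straightedge: Fixed aluminium bar lying on the bat, 400 mm long, 30 mm wide, 10 mm high, with a 18 mm wide clamp knob (top 20 mm above the bar) 165 mm either side of its middle. Origin: middle of the lower edge of its working face, level with the bat's upper face. The face looks to -x, about towards the robot; y runs along the bar; the metal lies at x 0 to 30 mm.
- bat_top (a point): Point on the upper face of the fixed plywood bat, 70 mm in front of the straightedge's middle, axes as the straightedge. The bat is 26 mm thick; its flat top reaches 140 mm from the straightedge's face to -x and at least 180 mm left and right of this point. The only hole in it is the pocket.
- track (a point): Point on the bat's upper face 20.5 mm in front of the straightedge's middle. The centre of the pocket (round, 43 mm wide) lies on the line through it along the bar, within 40 mm either way; where is not measured, but it can be seen, or felt as the nut drops. In it the nut falls 5 mm, flange still 3 mm proud, and then sideways pushing meets a rigid wall.
- bat_end (a point): Point at the foot of the straightedge's face, 150 mm left (+y) of its middle. About the pocket's floor: a tight cork seat that holds still under less than 4 N, slides down slowly under 6 to 9 N, stays where it is pressed, and meets a hard stop 5 mm lower. There the flange's top is 2 mm below the wood and the nut's underside 10 mm below it.
- pin: Loose brass bat pin standing on the bat on its 32 mm head (8 mm high), shank 12 mm thick, 30 mm high in all, 0.09 kg. Origin: centre of its underside. A bystander.
- mug: Loose terracotta mug, 84 mm wide, 95 mm high, on the table left of the bat. Origin: centre of its underside. A bystander.
- bowl: Loose white bowl, 150 mm wide, 55 mm high, on the table right of the bat. Origin: centre of its underside. A bystander.
- turning_tool: Loose spatula-shaped turning tool, 200 mm long, lying beyond the bat. Origin: under its middle. A bystander.
Not all that is in view belongs to the job. Several things have the shape of the nut; the one meant has the colours described above.

How it is judged:
On the way, in this order (a step that is already met when the one before it is completed fails the run):
1. the nut, still on top of the bat, lies against the straightedge (flange within 3 mm) (x of nut in the frame of straightedge between -0.023 and -0.0165 m and height (world z) of nut above 0.0245 m), for 0.1 s.
2. the nut has dropped into the pocket and stands there level, not yet pressed home (height (world z) of nut between 0.0185 and 0.0225 m and angle between nut's own z axis and vertical below 0.08 rad and x of nut in the frame of straightedge between -0.0245 and -0.0165 m and y of nut in the frame of straightedge between -0.065 and 0.065 m), for 0.1 s.
3. the nut is pressed fully home (height (world z) of nut below 0.0175 m and angle between nut's own z axis and vertical below 0.08 rad and x of nut in the frame of straightedge between -0.0245 and -0.0165 m and y of nut in the frame of straightedge between -0.065 and 0.065 m), for 0.2 s.
At the end, for the whole second after the job is handed in: The nut is at rest, level within 0.08 rad, in the pocket by the straightedge, its underside at least 8.5 mm below the bat's upper face (fully home is 10 mm), nothing touching it; the pin (upright), mug, bowl and turning tool are within 20 mm of where they were (all of step 3 and height (world z) of nut above 0.0135 m and linear speed of nut below 0.01 m/s and distance of each of pin, mug, bowl, turning_tool from where it was at the start of the episode below 0.02 m and angle between pin's own z axis and vertical below 0.2 rad).
It fails at once if the fingers push or squeeze the nut with more than 20 N (contact force between the fingers and nut above 20 N).
It fails at once if the nut is lifted 12 mm or more off the bat (height (world z) of nut above 0.038 m).
It fails at once if the pin, mug, bowl or turning tool is moved by more than 20 mm (distance of any of pin, mug, bowl, turning_tool from where it was at the start of the episode above 0.02 m).
It also fails if it takes over 72 s, if anything falls off the work surface, if the arm or the gripper's body presses on something with over 40 N, if the wrist force passes 120 N, or if a joint passes its speed limit or range.

## Working session

There is one attempt and no reset: what is moved stays moved. The work goes in short steps, Python scripts to look and compute and a tool call to move; the robot and the scene stay as the last step left them, time stands still between calls to the robot, and variables do not carry over. Pictures are saved under pics/ and viewed, and the job is handed in when it is done.

Besides the shell and the picture viewer there is one more tool, called after "Emit:" as name(argument=value, ...) on one line, values as JSON. step_arm: Moves the arm, as the interface text tells. Its arguments: {"type":"object","properties":{"targets":{"type":"string"},"grip":{"type":"number"}},"required":["targets"]}

```bash
mkdir -p pics
python3 - <<'E'
from bench import ctrl, optics, ticket
import cv2,pickle
print(ctrl.get_obs())
d={}
for n in ["top","side","wrist"]:
    c=optics.camera(n); d[n]=c
    cv2.imwrite(f"pics/{n}0.png",c["image"][:,:,::-1]); print(n,c["mtx"],c["xyz"],c["orientation"],[k for k in c])
pickle.dump(d,open("c0.pkl","wb"))
E
```

```text
{'time_s': 0.0, 'q': array([ 8.99693002e-01,  1.81545887e-01,  1.60799708e+00, -2.66236689e-05,
        1.35380627e+00, -2.06337911e-01]), 'dq': array([ 5.24416684e-04, -1.29752994e-03, -7.05518337e-04, -1.00636798e-03,
       -3.69134219e-04, -5.82882123e-05]), 'joint_efforts': array([ 8.96675988e-05, -4.44856632e+01, -3.51349425e+01, -1.64526896e-04,
        8.94212164e-03,  4.89659760e-05]), 'eef_pos': array([0.25738379, 0.51356118, 0.23038672]), 'eef_rot': array([-3.61315154e-04,  2.30293947e-01,  9.73120715e-01, -8.00633236e-04]), 'wrist_force': array([-0.09367107,  0.37141754, -0.2773683 ]), 'torque': array([-0.07184738,  0.02112737,  0.0269741 ]), 'opening': 1.0027023180313832}
top [[455.23463886   0.         324.05245038]
 [  0.         455.23463886 244.554976  ]
 [  0.           0.           1.        ]] [ 0.48075909 -0.0115828   0.95148072] [-0.6949287  -0.06001725  0.04065669  0.71541531] ['image', 'mtx', 'xyz', 'orientation']
side [[468.57397966   0.         321.67272196]
 [  0.         468.57397966 238.68502837]
 [  0.           0.           1.        ]] [ 0.3121351  -0.79241154  0.52374251] [ 0.85352462  0.4873055  -0.08240849 -0.16503914] ['image', 'mtx', 'xyz', 'orientation']
wrist [[371.64829954   0.         314.78676284]
 [  0.         371.64829954 239.9353405 ]
 [  0.           0.           1.        ]] [0.19374823 0.5460172  0.3719367 ] [ 0.84160898 -0.12357936 -0.07492892  0.52039228] ['image', 'mtx', 'xyz', 'orientation']
```

View pics/top0.png

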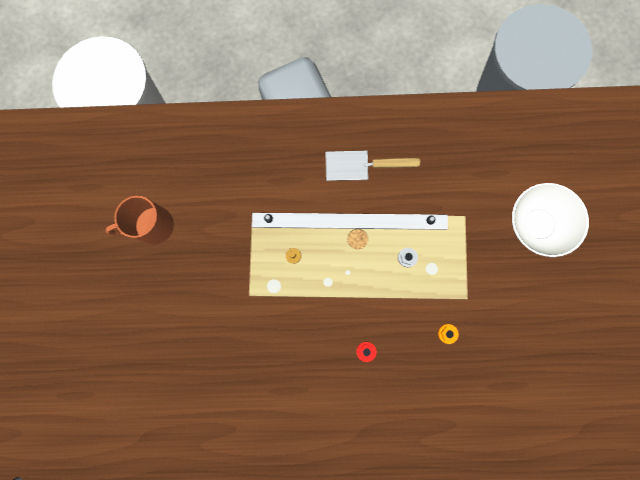

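View pics/side0.png

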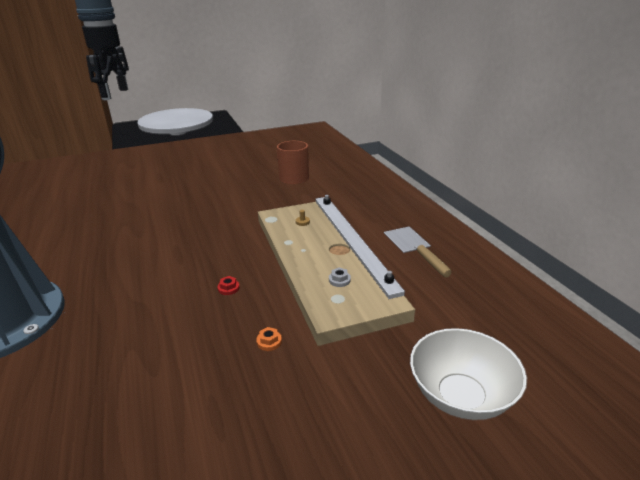

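View pics/wrist0.png

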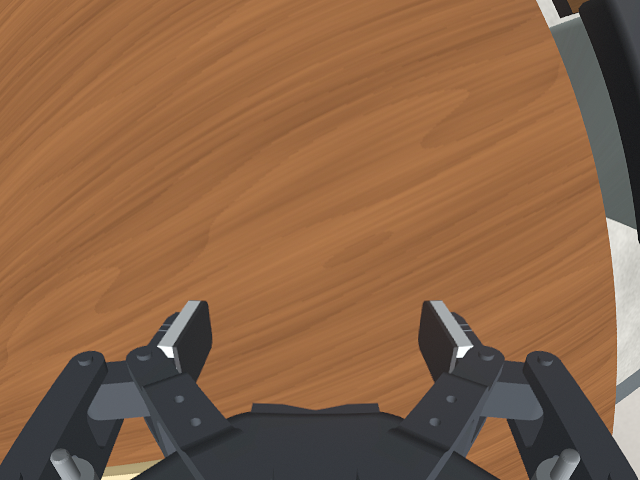

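Candidates in the top view: the red nut (366,352), the orange nut (449,334), the steel nut on the bat (408,257) and the brass pin (293,256, not a nut). The description fits the steel one at (408,257). The pocket shows as a cork disc at (358,239).

```bash
cat > h.py <<'E'
import numpy as np,cv2
from scipy.spatial.transform import Rotation as R
def rot(q): return R.from_quat([q[1],q[2],q[3],q[0]]).as_matrix()
def ray(c,px,z,fish=False):
    px=np.atleast_2d(np.asarray(px,float)); K=c["mtx"]
    x=(px[:,0]-K[0,2])/K[0,0]; y=(px[:,1]-K[1,2])/K[1,1]
    if fish:
        r=np.hypot(x,y)+1e-12; s=np.sin(r)/r; d=np.c_[x*s,-y*s,-np.cos(r)]
    else: d=np.c_[x,-y,-np.ones_like(x)]
    d=d@rot(c["orientation"]).T; o=np.asarray(c["xyz"])
    t=(z-o[2])/d[:,2]; return o+t[:,None]*d
E
python3 - <<'E'
import pickle,cv2,numpy as np
from h import *
d=pickle.load(open("c0.pkl","rb")); c=d["top"]; im=c["image"]
hsv=cv2.cvtColor(im,cv2.COLOR_RGB2HSV)
cv2.imwrite("pics/crop0.png",cv2.resize(im[200:310,240:480,::-1],None,fx=3.3,fy=3.3,interpolation=cv2.INTER_CUBIC))
cv2.imwrite("pics/crop0n.png",cv2.resize(im[225:285,340:460,::-1],None,fx=6,fy=6,interpolation=cv2.INTER_CUBIC))
# face edge: bright low sat -> wood
pts=[]
for u in range(275,425,3):
    col=hsv[205:245,u,1].astype(float); 
    g=np.diff(col); 
    bar=np.where((hsv[205:245,u,1]<50)&(hsv[205:245,u,2]>150))[0]
    if len(bar): pts.append((u,205+bar.min(),205+bar.max()+0.0))
pts=np.array(pts); print(pts[::8])
E
```

```text
[[275. 213. 226.]
 [299. 213. 227.]
 [323. 213. 228.]
 [347. 214. 228.]
 [371. 214. 227.]
 [395. 214. 228.]
 [419. 214. 228.]]
```

View pics/crop0.png

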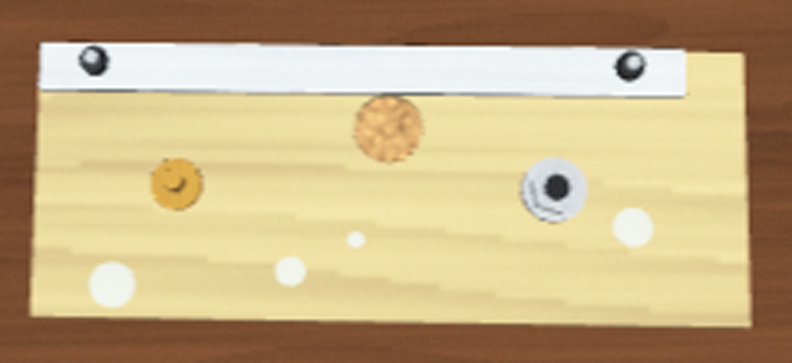

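View pics/crop0n.png

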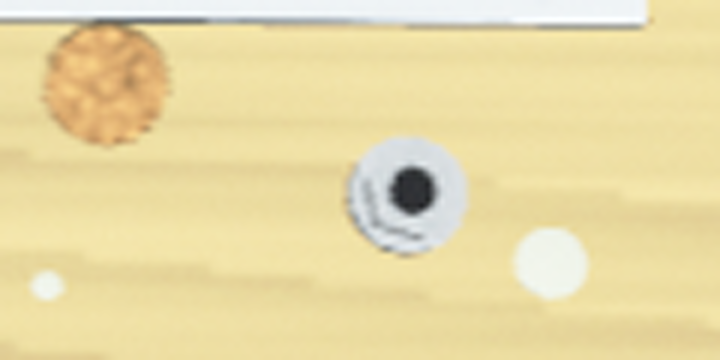

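The crop confirms the steel flanged nut at (408,257). The cork pocket is at (358,239) and touches the bar. The white discs are just blotches on the bat.

Run:
```python
import pickle,cv2,numpy as np
from h import *
d=pickle.load(open("c0.pkl","rb")); c=d["top"]; im=c["image"]
hsv=cv2.cvtColor(im,cv2.COLOR_RGB2HSV)
bar=((hsv[...,1]<45)&(hsv[...,2]>150)).astype(np.uint8); 
bar[:205]=0;bar[232:]=0;bar[:,:240]=0;bar[:,470:]=0
cn=max(cv2.findContours(bar,0,1)[0],key=cv2.contourArea); r=cv2.minAreaRect(cn); print(r)
box=cv2.boxPoints(r); P=ray(c,box,0.036); print(P)
print([np.linalg.norm(P[i]-P[i-1]) for i in range(4)])
# knobs / nut / cork/ pin
def blob(m,x0,y0,x1,y1):
    k=np.zeros_like(m);k[y0:y1,x0:x1]=m[y0:y1,x0:x1]
    cn=max(cv2.findContours(k,0,1)[0],key=cv2.contourArea); return cv2.minEnclosingCircle(cn),cv2.contourArea(cn),cv2.fitEllipse(cn),np.array(np.mean(np.argwhere(k>0)[:,::-1],0))
nut=((hsv[...,1]<60)).astype(np.uint8)
b=blob(nut,394,242,422,271);print("nut",b)
H,S,V=cv2.split(hsv); print(hsv[239,358],hsv[250,358],hsv[256,293])
cork=((H<16)&(S>90)).astype(np.uint8); b2=blob(cork,340,228,376,252);print("cork",b2)
pinm=((S>140)).astype(np.uint8); b3=blob(pinm,280,244,308,268);print("pin",b3)
print("nut fl", ray(c,[b[2][0]],0.034), "cork",ray(c,[b2[2][0]],.026),"pin",ray(c,[b3[2][0]],.034))
```

```text
((349.05108642578125, 220.7772674560547), (196.01893615722656, 15.017256736755371), 0.5115558505058289)
[[ 0.65271458  0.16084299  0.036     ]
 [ 0.68418241  0.16043571  0.036     ]
 [ 0.66719194 -0.24041321  0.036     ]
 [ 0.63622202 -0.23812876  0.036     ]]
[np.float64(0.3993124922062109), np.float64(0.031470460175443575), np.float64(0.40120883864558127), np.float64(0.031054055938275624)]
nut (((407.5, 256.9285583496094), 10.363390922546387), 291.0, ((407.561279296875, 256.9991760253906), (18.963186264038086, 19.729591369628906), 104.14207458496094), array([407.56074766, 257.        ]))
[ 18 120 235] [ 24  80 238] [ 20 167 203]Traceback (most recent call last):
  File "<stdin>", line 17, in <module>
  File "<stdin>", line 13, in blob
ValueError: max() iterable argument is empty
```

Run:
```python
import pickle,cv2,numpy as np
from h import *
d=pickle.load(open("c0.pkl","rb")); c=d["top"]; im=c["image"]
hsv=cv2.cvtColor(im,cv2.COLOR_RGB2HSV);H,S,V=cv2.split(hsv)
def blob(m,x0,y0,x1,y1):
    k=np.zeros(S.shape,np.uint8);k[y0:y1,x0:x1]=m[y0:y1,x0:x1]
    cn=max(cv2.findContours(k,0,1)[0],key=cv2.contourArea); return cv2.fitEllipse(cn)
nut=blob(S<60,394,242,422,271)
lower=cv2.cvtColor(im,cv2.COLOR_RGB2LAB)
cork=blob((H<21)&(S>90),340,229,376,252); pin=blob(S>140,280,244,308,268)
N=ray(c,[nut[0]],.034)[0];C=ray(c,[cork[0]],.026)[0];P=ray(c,[pin[0]],.034)[0]
print(nut,cork,pin);print(N,C,P)
A=np.array([.65271,.16084]);B=np.array([.63622,-.23813]);O=(A+B)/2; y=(A-B)/np.linalg.norm(A-B); x=np.array([y[1],-y[0]])
O=O-0.000*x
print("O",O,"y",y)
for n,p in (("nut",N),("cork",C),("pin",P)): print(n,(p[:2]-O)@x,(p[:2]-O)@y)
```

```text
((407.561279296875, 256.9991760253906), (18.963186264038086, 19.729591369628906), 104.14207458496094) ((357.2077941894531, 238.52613830566406), (19.446760177612305, 20.11042594909668), 69.28445434570312) ((293.04425048828125, 255.25868225097656), (13.837324142456055, 14.35528564453125), 47.829193115234375)
[ 0.58216827 -0.15600069  0.034     ] [ 0.62431231 -0.05640903  0.026     ] [0.59275896 0.07548586 0.034     ]
O [ 0.644465 -0.038645] y [0.04129617 0.99914695]
nut -0.05739725181432737 -0.11982819580508049
cork -0.01940191642227886 -0.01858111021760084
pin -0.05637509513944567 0.11189823468635723
```

```bash
cat >> h.py <<'E'
O=np.array([.644465,-.038645]);by=np.array([.0413,.99915]);bx=np.array([.99915,-.0413])
def b2w(x,y,z): return np.r_[O+x*bx+y*by,z]
def w2b(p): p=np.asarray(p)[:2]-O; return np.array([p@bx,p@by])*1000
def yawR(deg):  # tool x at bar-frame angle deg, z down
    a=np.radians(deg)+np.arctan2(bx[1],bx[0]); x=np.array([np.cos(a),np.sin(a),0]);z=np.array([0,0,-1.]); return np.c_[x,np.cross(z,x),z]
def goal(p,deg,obs):
    M=rot(obs["eef_rot"]); d=M.T@(np.asarray(p)-obs["eef_pos"])*1000
    return np.round(d,1),np.round(R.from_matrix(M.T@yawR(deg)).as_rotvec(),3)
def show(obs):
    M=rot(obs["eef_rot"]);x=M[:,0]
    print("t",round(obs["time_s"],2),"pos",obs["eef_pos"].round(4),"bar",w2b(obs["eef_pos"]).round(1),"yaw",np.degrees(np.arctan2(x@np.r_[by,0],x@np.r_[bx,0])).round(2),"tilt",M[:,2].round(3),"F",obs["wrist_force"].round(2),"open",round(obs["opening"],3),"q6",obs["q"][5].round(2))
E
python3 - <<'E'
from h import *
from bench import ctrl
o=ctrl.get_obs();show(o)
n=np.array([-.0574,-.1198]); a=np.radians(50); p=n-0.047*np.array([np.cos(a),np.sin(a)])
print(p,b2w(*p,.13),goal(b2w(*p,.13),50,o))
E
```

```text
t 0.15 pos [0.2575 0.5137 0.2306] bar [-409.5  535.9] yaw 155.74 tilt [-0.001 -0.001 -1.   ] F [-0.13 -0.13  0.24] open 1.001 q6 -0.21
[-0.08761102 -0.15580409] [ 0.55049374 -0.19069832  0.13      ] (array([-577.7, -498.2,  101.1]), array([-1.000e-03,  1.000e-03,  1.845e+00]))
```

Emit:
step_arm(targets="-50 -45 0 0 0 0.15; -100 -90 0 0 0 0.3; -145 -125 0 0 0 0.45; -190 -165 0 0 0 0.6; -235 -200 0 0 0 0.75; -280 -240 0 0 0 0.9; -325 -280 0 0 0 1.05; -370 -320 0 0 0 1.2", grip=0)

```text
time_s: 1.15
eef_pos: [0.4454, 0.0602, 0.2314]
eef_rot: [0.0, 0.741, 0.671, 0.0]
wrist_force: [1.6, -0.1, -0.4]
opening: 0.004
```

Run:
```python
from h import *
from bench import ctrl
o=ctrl.get_obs();show(o)
p=np.array([-.0876,-.1558]);print(goal(b2w(*p,.13),50,o))
```

```text
t 1.15 pos [0.4454 0.0602 0.2314] bar [-203.    90.6] yaw 86.69 tilt [ 0.001  0.    -1.   ] F [ 1.62 -0.1  -0.43] open 0.004 q6 -0.03
(array([-239.3,  129.4,  101.4]), array([ 0.  , -0.  ,  0.64]))
```

Emit:
step_arm(targets="-45 25 10 0 0 0.13; -90 50 20 0 0 0.26; -135 75 35 0 0 0.39; -180 100 50 0 0 0.5; -220 120 70 0 0 0.6; -239 129 90 0 0 0.64; -239 129 101 0 0 0.64; -239 129 101 0 0 0.64")

```text
time_s: 2.15
eef_pos: [0.55, -0.1867, 0.1291]
eef_rot: [-0.001, 0.914, 0.407, -0.001]
wrist_force: [0.1, 0.5, 0.3]
opening: 0.002
```

Run:
```python
from h import *
from bench import ctrl,optics
o=ctrl.get_obs();show(o)
c=optics.camera("wrist");cv2.imwrite("pics/w1.png",c["image"][:,:,::-1])
c=optics.camera("side");cv2.imwrite("pics/s1.png",c["image"][150:400,180:500,::-1].repeat(2,0).repeat(2,1))
p=np.array([-.0876,-.1558]);print(goal(b2w(*p,.0305),50,o))
```

```text
t 2.15 pos [ 0.55   -0.1867  0.1291] bar [ -88.3 -151.8] yaw 50.37 tilt [-0.003  0.002 -1.   ] F [0.13 0.52 0.27] open 0.002 q6 0.2
(array([-2.6,  3.4, 98.6]), array([-0.003,  0.   ,  0.006]))
```

View pics/w1.png

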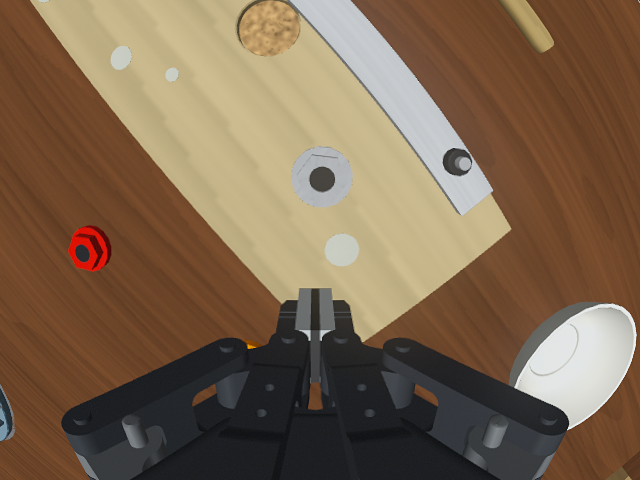

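View pics/s1.png

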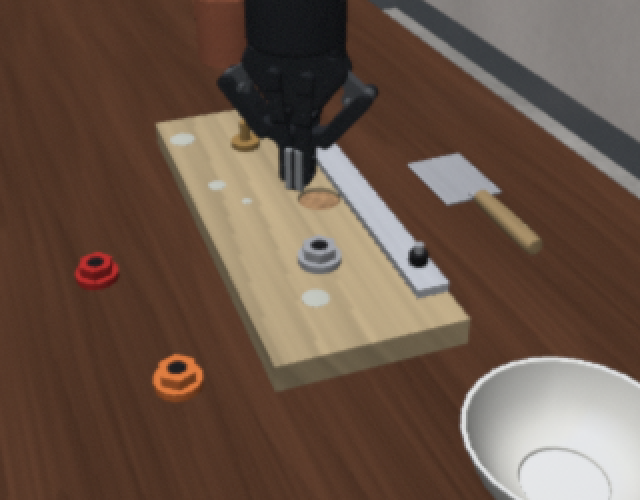

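The wrist view shows the nut at (321,177) straight ahead of the shut fingers and the pocket at (269,27). The side view shows the path is clear. I'll cross-check positions from this view.

Run:
```python
from h import *
from bench import ctrl,optics
c=optics.camera("wrist");o=ctrl.get_obs();show(o)
im=c["image"];hsv=cv2.cvtColor(im,cv2.COLOR_RGB2HSV);H,S,V=cv2.split(hsv)
print(hsv[30,268],hsv[100,200],hsv[177,298])
def blob(m,x0,y0,x1,y1):
    k=np.zeros(S.shape,np.uint8);k[y0:y1,x0:x1]=m[y0:y1,x0:x1]
    cn=max(cv2.findContours(k,0,1)[0],key=cv2.contourArea); return cv2.fitEllipse(cn)
n=blob(S<40,280,135,365,220);print(n,w2b(ray(c,[n[0]],.034,True)[0]))
k=blob((H<17)&(S>95),225,0,305,62);print(k,w2b(ray(c,[k[0]],.026,True)[0]))
bx_=ray(c,[(461,214),(492,190)],.036,True);print([w2b(p) for p in bx_])
p=np.array([-.0876,-.1558]);print(goal(b2w(*p,.0305),50,o))
```

```text
t 2.3 pos [ 0.5514 -0.1871  0.1313] bar [ -86.9 -152.2] yaw 50.4 tilt [ 0.001 -0.    -1.   ] F [ 0.11 -0.15  0.83] open -0.001 q6 0.2
[ 18 113 205] [ 22  79 191] [102   7 185]
((319.46014404296875, 177.10850524902344), (59.64088821411133, 59.931396484375), 103.93869018554688) [ -55.61100056 -120.76201222]Traceback (most recent call last):
  File "<stdin>", line 10, in <module>
  File "<stdin>", line 8, in blob
cv2.error: OpenCV(4.12.0) /io/opencv/modules/imgproc/src/shapedescr.cpp:361: error: (-201:Incorrect size of input array) There should be at least 5 points to fit the ellipse in function 'fitEllipseNoDirect'
```

Emit:
step_arm(targets="-1 1 25 0 0 0; -2 2.5 50 0 0 0; -2 2.5 75 0 0 0; -2 2.5 90 0 0 0; -2 2.5 96 0 0 0; -2 2.5 96 0 0 0; -2 2.5 96 0 0 0")

```text
time_s: 3.18
eef_pos: [0.5523, -0.1914, 0.0353]
eef_rot: [0.001, 0.914, 0.406, 0.0]
wrist_force: [-0.4, -0.1, 0.5]
opening: 0.003
```

Run:
```python
from h import *
from bench import ctrl,optics
for i in range(1): show(ctrl.get_obs())
c=optics.camera("wrist");cv2.imwrite("pics/w2.png",c["image"][:,:,::-1]);show(ctrl.get_obs())
```

```text
t 3.17 pos [ 0.5523 -0.1914  0.0353] bar [ -85.8 -156.5] yaw 50.32 tilt [ 0.001 -0.001 -1.   ] F [-0.43 -0.13  0.48] open 0.003 q6 0.2
t 3.23 pos [ 0.5522 -0.1914  0.0353] bar [ -85.8 -156.5] yaw 50.32 tilt [ 0.001 -0.001 -1.   ] F [-0.22  0.3   0.41] open 0.0 q6 0.2
```

View pics/w2.png

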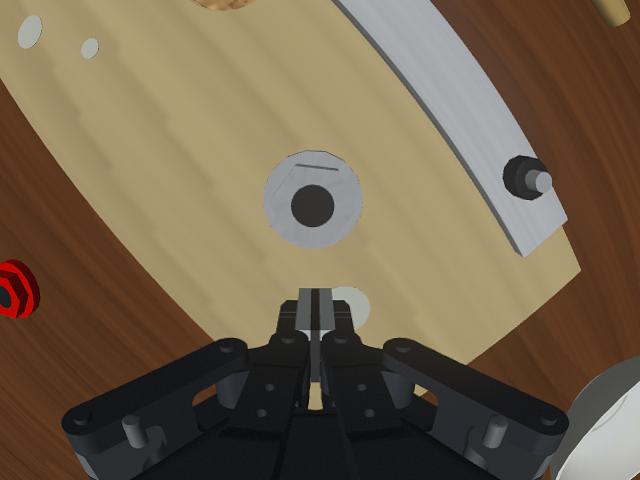

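Emit:
step_arm(targets="0 0 2.5 0 0 0; 0 0 4.8 0 0 0; 3 0 4.8 0 0 0; 7 0 4.8 0 0 0; 11 0 4.8 0 0 0; 14 0 4.8 0 0 0; 17 0 4.8 0 0 0; 20 0 4.8 0 0 0")

```text
time_s: 4.22
eef_pos: [0.565, -0.1761, 0.0295]
eef_rot: [0.0, 0.914, 0.406, -0.0]
wrist_force: [-0.5, -0.5, 0.2]
opening: 0.001
```

Run:
```python
from h import *
from bench import ctrl,optics
c=optics.camera("wrist");cv2.imwrite("pics/w3.png",c["image"][:,:,::-1]);show(ctrl.get_obs())
```

```text
t 4.28 pos [ 0.5653 -0.1759  0.0295] bar [ -73.4 -140.4] yaw 50.32 tilt [ 0.  0. -1.] F [-0.73 -0.43  1.27] open 0.003 q6 0.23
```

View pics/w3.png

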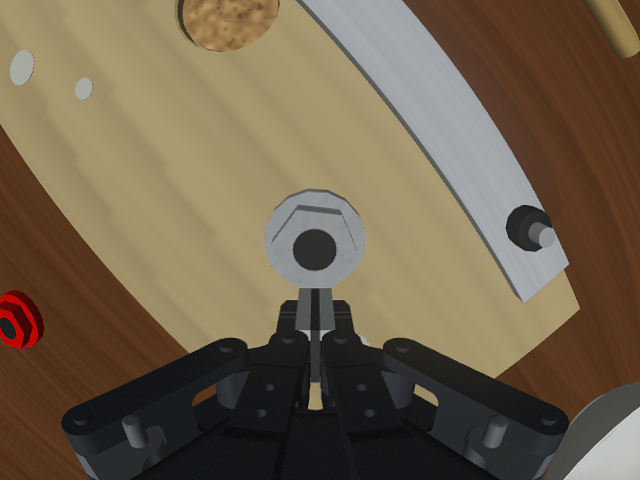

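Emit:
step_arm(targets="3 0 -1 0 0 0; 7 0 -1 0 0 0; 11 0 -1 0 0 0; 15 0 -1 0 0 0; 19 0 -1 0 0 0; 23 0 -1 0 0 0; 27 0 -1 0 0 0; 30 0 -1 0 0 0")

```text
time_s: 5.28
eef_pos: [0.5852, -0.1538, 0.0305]
eef_rot: [0.0, 0.914, 0.406, 0.0]
wrist_force: [-0.2, -0.7, -0.7]
opening: -0.002
```

Run:
```python
from h import *
from bench import ctrl,optics
c=optics.camera("wrist");cv2.imwrite("pics/w4.png",c["image"][:,:,::-1]);show(ctrl.get_obs())
c2=optics.camera("top");im=c2["image"];S=cv2.cvtColor(im,cv2.COLOR_RGB2HSV)[...,1]
cv2.imwrite("pics/t4.png",cv2.resize(im[200:310,330:480,::-1],None,fx=4,fy=4))
```

```text
t 5.33 pos [ 0.5854 -0.1535  0.0305] bar [ -54.3 -117.2] yaw 50.32 tilt [ 0.  0. -1.] F [ 0.23  0.61 -0.07] open -0.003 q6 0.28
```

View pics/w4.png

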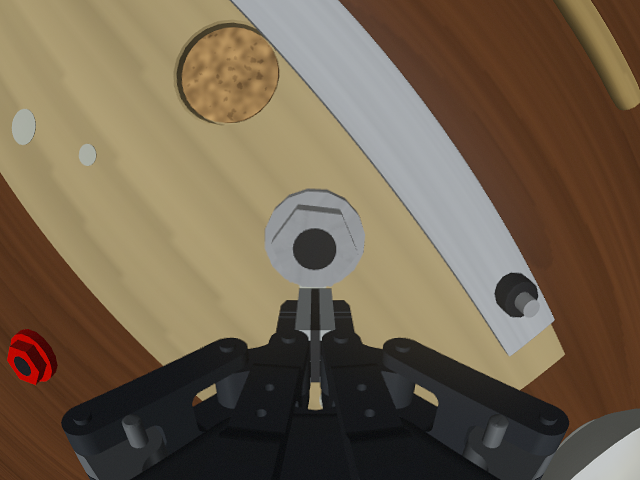

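View pics/t4.png

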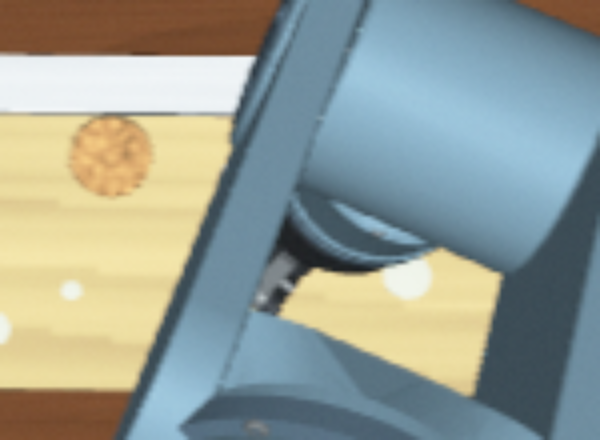

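The nut stays centred on the fingers at (315,237). I'll measure the gap to the bar and the pocket position from the wrist view.

```bash
cat >> h.py <<'E'
def circ(pts):
    p=np.asarray(pts)[:,:2]; A=np.c_[2*p,np.ones(len(p))]; s=np.linalg.lstsq(A,(p**2).sum(1),rcond=None)[0]
    return s[:2],np.sqrt(s[2]+s[:2]@s[:2])
E
python3 - <<'E'
from h import *
from bench import ctrl,optics
c=optics.camera("wrist");o=ctrl.get_obs();show(o)
im=c["image"];hsv=cv2.cvtColor(im,cv2.COLOR_RGB2HSV);H,S,V=cv2.split(hsv)
# nut flange top edge by hand pixels (upper arc), z=.034
pts=[(265,238),(271,213),(289,195),(314,189),(340,196),(358,213),(364,238),(357,263),(340,282),(290,281),(272,263)]
ce,r=circ(ray(c,pts,.034,True));print("nut",w2b(ce),r)
rim=[(177,75),(183,50),(200,30),(228,21),(258,27),(279,73),(275,92),(262,110),(245,120),(228,124),(205,117),(188,102)]
ce,r=circ(ray(c,rim,.026,True));print("pocket",w2b(ce),r)
e=ray(c,[(510,355),(437,241),(395,185),(330,105),(284,54)],.026,True);print([w2b(p).round(1) for p in e])
E
```

```text
t 5.42 pos [ 0.5851 -0.1538  0.0304] bar [ -54.5 -117.5] yaw 50.33 tilt [-0.  0. -1.] F [-0.99 -0.82  0.53] open -0.001 q6 0.28
nut [-32.93061293 -93.49084145] 0.019730335371385615
pocket [-16.54538055 -20.24766505] 0.021135113939537535
[array([   4.4, -209.4]), array([   5.4, -128.9]), array([  5.1, -98.2]), array([  4.7, -57.3]), array([  4.2, -30.1])]
```

Emit:
step_arm(targets="4 0 0 0 0 0; 8 0 0 0 0 0; 12 0 0 0 0 0; 16 0 0 0 0 0; 19 0 0 0 0 0; 21 0 0 0 0 0; 22 0 0 0 0 0; 23 0 0 0 0 0")

```text
time_s: 6.42
eef_pos: [0.6005, -0.1369, 0.0305]
eef_rot: [-0.0, 0.914, 0.406, -0.0]
wrist_force: [-0.2, -0.4, 0.5]
opening: 0.001
```

Run:
```python
from h import *
from bench import ctrl,optics
c=optics.camera("wrist");cv2.imwrite("pics/w5.png",c["image"][:,:,::-1]);show(ctrl.get_obs())
```

```text
t 6.47 pos [ 0.6005 -0.1368  0.0305] bar [-39.8 -99.9] yaw 50.31 tilt [ 0.  0. -1.] F [-0.1  -0.49 -0.62] open 0.003 q6 0.32
```

View pics/w5.png

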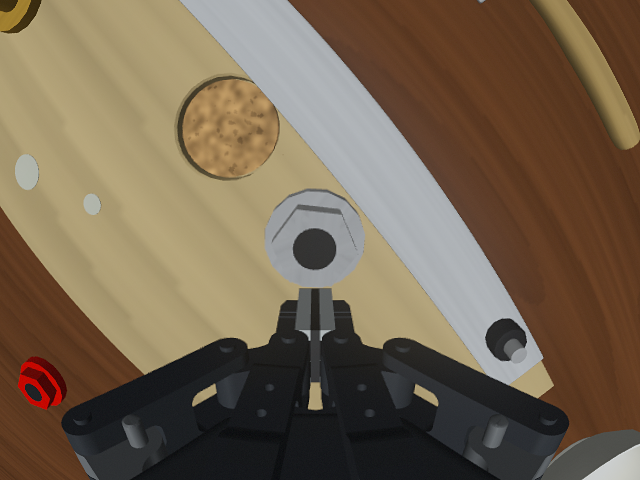

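Emit:
step_arm(targets="1 0 0 0 0 0; 2 0 0 0 0 0; 3 0 0 0 0 0; 4 0 0 0 0 0; 5 0 0 0 0 0; 5 0 0 0 0 0")

```text
time_s: 7.22
eef_pos: [0.6033, -0.1332, 0.0303]
eef_rot: [-0.0, 0.914, 0.406, -0.001]
wrist_force: [-4.6, -2.0, -0.1]
opening: -0.0
```

Run:
```python
from h import *
from bench import ctrl,optics
c=optics.camera("wrist");cv2.imwrite("pics/w6.png",c["image"][100:340,180:500,::-1].repeat(2,0).repeat(2,1));show(ctrl.get_obs())
```

```text
t 7.28 pos [ 0.6033 -0.1332  0.0303] bar [-37.2 -96.2] yaw 50.31 tilt [-0.001  0.    -1.   ] F [-3.3  -1.64  1.28] open -0.003 q6 0.33
```

View pics/w6.png

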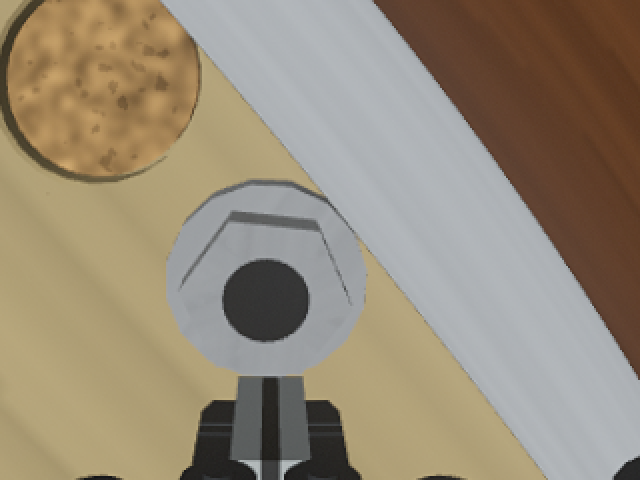

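Emit:
step_arm(targets="2 -1.8 0 0 0 0; 4 -3.5 0 0 0 0; 6.5 -5.6 0 0 0 0; 9 -7.7 0 0 0 0")

```text
time_s: 7.78
eef_pos: [0.6042, -0.121, 0.0305]
eef_rot: [0.0, 0.914, 0.406, 0.0]
wrist_force: [-2.1, -0.8, -1.1]
opening: -0.001
```

Run:
```python
from h import *
from bench import ctrl,optics
c=optics.camera("wrist");cv2.imwrite("pics/w7.png",c["image"][100:340,180:500,::-1].repeat(2,0).repeat(2,1));show(ctrl.get_obs())
```

```text
t 7.83 pos [ 0.6043 -0.1205  0.0305] bar [-36.8 -83.5] yaw 50.33 tilt [ 0.  0. -1.] F [-0.76  0.64 -0.56] open -0.0 q6 0.34
```

View pics/w7.png

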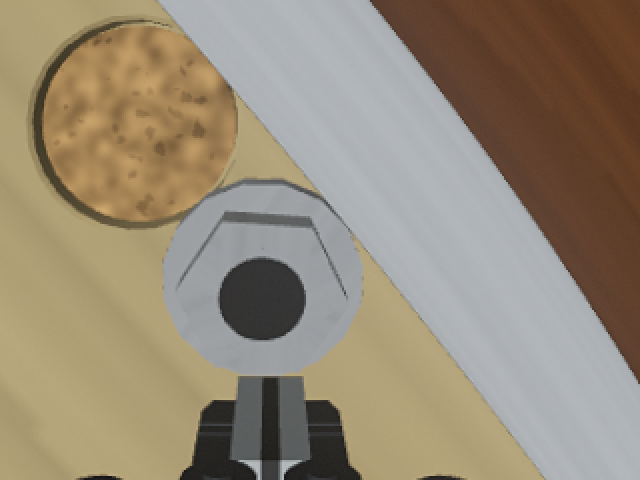

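Emit:
step_arm(targets="2.5 -2.1 0 0 0 0; 5 -4.2 0 0 0 0; 7.5 -6.3 0 0 0 0; 10 -8.4 0 0 0 0; 12.5 -10.5 0 0 0 0; 15 -12.6 0 0 0 0; 17.5 -14.7 0 0 0 0; 19.5 -16.4 0 0 0 0")

```text
time_s: 8.82
eef_pos: [0.605, -0.0957, 0.0305]
eef_rot: [0.0, 0.914, 0.406, -0.0]
wrist_force: [-1.0, -1.2, -0.1]
opening: -0.0
```

Run:
```python
from h import *
from bench import ctrl,optics
c=optics.camera("wrist");cv2.imwrite("pics/w8.png",c["image"][100:340,180:500,::-1].repeat(2,0).repeat(2,1));show(ctrl.get_obs())
```

```text
t 8.88 pos [ 0.605  -0.0954  0.0305] bar [-37.1 -58.3] yaw 50.32 tilt [-0.  0. -1.] F [-1.64 -0.66 -0.39] open 0.003 q6 0.38
```

View pics/w8.png

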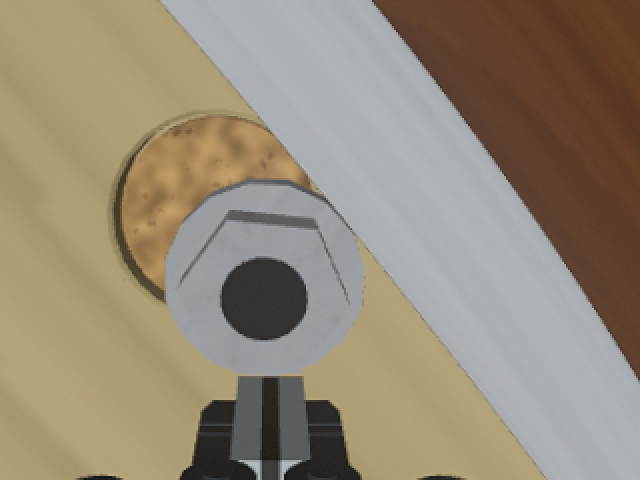

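Emit:
step_arm(targets="1.5 -1.3 0 0 0 0; 3 -2.5 0 0 0 0; 4.5 -3.8 0 0 0 0; 6 -5 0 0 0 0; 7 -5.9 0 0 0 0; 8 -6.7 0 0 0 0; 8.5 -7.1 0 0 0 0")

```text
time_s: 9.75
eef_pos: [0.6056, -0.0846, 0.0305]
eef_rot: [0.0, 0.914, 0.406, 0.0]
wrist_force: [-1.0, 0.0, 0.7]
opening: -0.002
```

Run:
```python
from h import *
from bench import ctrl,optics
c=optics.camera("wrist");cv2.imwrite("pics/w9.png",c["image"][100:340,180:500,::-1].repeat(2,0).repeat(2,1));show(ctrl.get_obs())
```

```text
t 9.8 pos [ 0.6056 -0.0846  0.0305] bar [-37.  -47.6] yaw 50.32 tilt [ 0.  0. -1.] F [-0.25  0.84 -0.06] open 0.004 q6 0.4
```

View pics/w9.png

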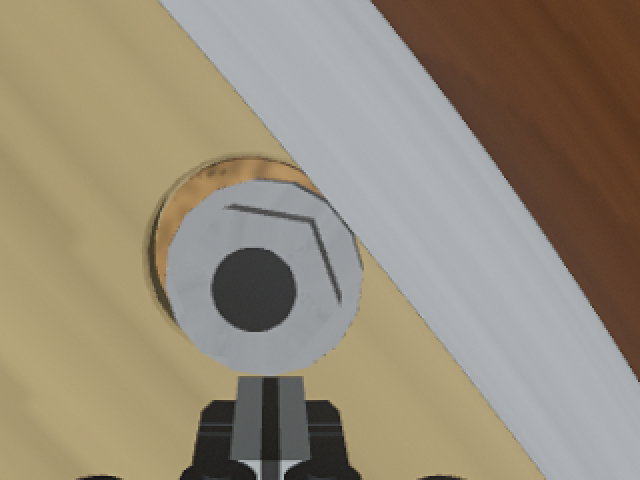

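The nut's leading edge is starting to tip into the pocket; about 3 mm to go.

Emit:
step_arm(targets="0.5 -0.4 0 0 0 0; 1 -0.8 0 0 0 0; 1.5 -1.3 0 0 0 0; 2 -1.7 0 0 0 0; 2.3 -1.9 0 0 0 0")

```text
time_s: 10.42
eef_pos: [0.6056, -0.0818, 0.0305]
eef_rot: [0.0, 0.914, 0.406, 0.0]
wrist_force: [-0.3, -0.7, 0.1]
opening: -0.001
```

Run:
```python
from h import *
from bench import ctrl,optics
c=optics.camera("wrist");cv2.imwrite("pics/w10.png",c["image"][100:340,180:500,::-1].repeat(2,0).repeat(2,1));show(ctrl.get_obs())
```

```text
t 10.47 pos [ 0.6056 -0.0817  0.0305] bar [-37.1 -44.7] yaw 50.31 tilt [ 0.  0. -1.] F [ 0.57 -0.67  0.29] open 0.001 q6 0.41
```

View pics/w10.png

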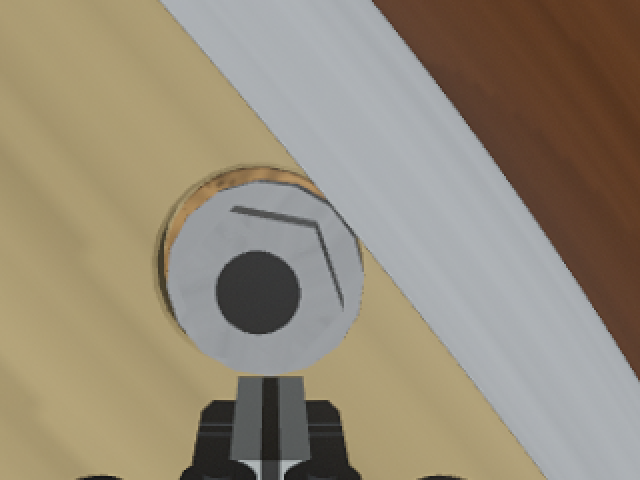

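Emit:
step_arm(targets="0.4 -0.3 0 0 0 0; 0.8 -0.7 0 0 0 0; 1.2 -1 0 0 0 0; 1.2 -1 0 0 0 0")

```text
time_s: 10.98
eef_pos: [0.6056, -0.0802, 0.0305]
eef_rot: [0.0, 0.914, 0.406, -0.0]
wrist_force: [0.5, 0.1, -0.2]
opening: -0.0
```

Run:
```python
from h import *
from bench import ctrl,optics
c=optics.camera("wrist");cv2.imwrite("pics/w11.png",c["image"][100:340,180:500,::-1].repeat(2,0).repeat(2,1));show(ctrl.get_obs())
```

```text
t 11.03 pos [ 0.6056 -0.0802  0.0305] bar [-37.1 -43.2] yaw 50.31 tilt [-0.  0. -1.] F [ 0.03 -0.4  -0.55] open 0.0 q6 0.41
```

View pics/w11.png

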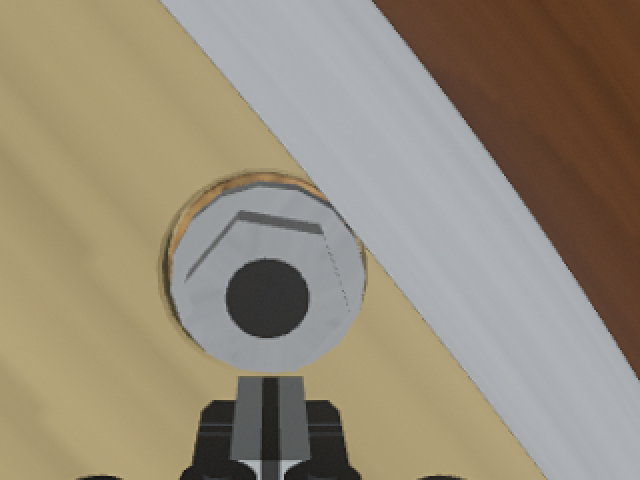

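The nut now looks level with the rim all round it. I'll back off and check.

Emit:
step_arm(targets="-4 0 0 0 0 0; -8 0 -5 0 0 0; -10 0 -20 0 0 0; -10 0 -30 0 0 0; -10 0 -30 0 0 0")

```text
time_s: 11.65
eef_pos: [0.6001, -0.0881, 0.0624]
eef_rot: [0.001, 0.914, 0.406, 0.001]
wrist_force: [0.7, -0.4, -1.0]
opening: -0.003
```

Run:
```python
from h import *
from bench import ctrl,optics
c=optics.camera("wrist");im=c["image"];cv2.imwrite("pics/w12.png",im[:,:,::-1]);show(ctrl.get_obs())
s=optics.camera("side");cv2.imwrite("pics/s12.png",cv2.resize(s["image"][190:310,260:420,::-1],None,fx=5,fy=5,interpolation=cv2.INTER_CUBIC))
```

```text
t 11.7 pos [ 0.5996 -0.0879  0.0615] bar [-42.8 -51.1] yaw 50.32 tilt [ 0.002 -0.001 -1.   ] F [ 0.42  0.12 -0.51] open -0.005 q6 0.39
```

View pics/w12.png

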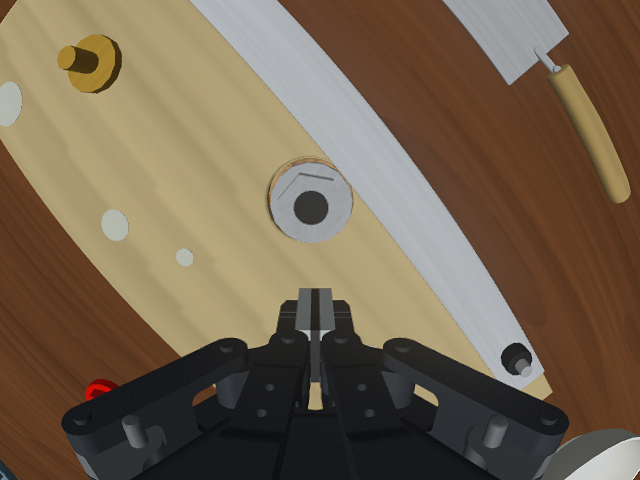

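View pics/s12.png

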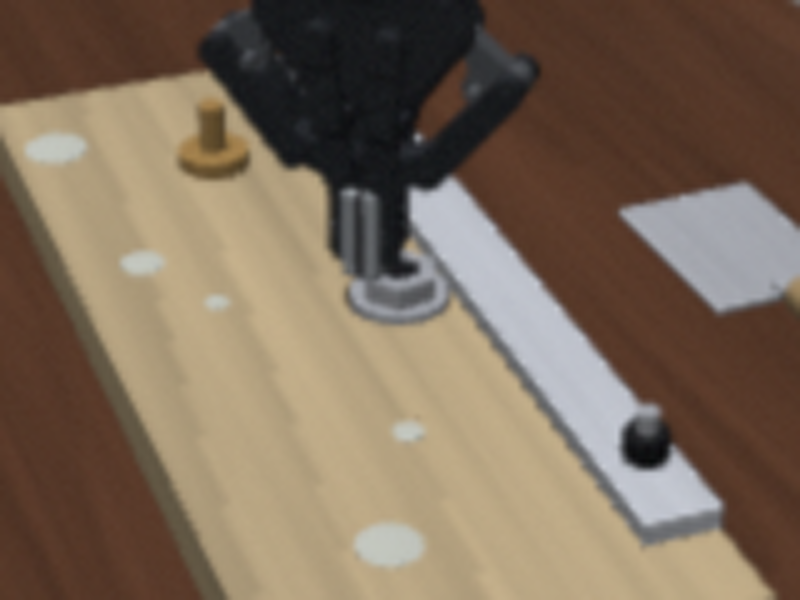

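The flange shows only a thin edge above the wood, so it has probably dropped. I'll check by fitting the flange's size and locate its centre for the press.

Run:
```python
from h import *
from bench import ctrl,optics
c=optics.camera("wrist");im=c["image"];o=ctrl.get_obs();show(o)
cv2.imwrite("pics/w13.png",cv2.resize(im[140:260,240:400,::-1],None,fx=5,fy=5,interpolation=cv2.INTER_CUBIC))
hsv=cv2.cvtColor(im,cv2.COLOR_RGB2HSV);S=hsv[...,1];V=hsv[...,2]
# bore, dark
k=np.zeros(S.shape,np.uint8);k[180:235,285:340]=(V[180:235,285:340]<90)
cn=max(cv2.findContours(k,0,1)[0],key=cv2.contourArea);e=cv2.fitEllipse(cn);print("bore",e,w2b(ray(c,[e[0]],.039,True)[0]), w2b(ray(c,[e[0]],.044,True)[0]))
```

```text
t 11.8 pos [ 0.5988 -0.0875  0.0604] bar [-43.6 -50.7] yaw 50.32 tilt [-0.  0. -1.] F [ 0.57 -0.36 -0.27] open 0.003 q6 0.39
bore ((313.3061828613281, 207.029541015625), (32.893280029296875, 33.50712585449219), 97.59544372558594) [-17.32040831 -20.62435116] [-16.65486472 -19.84429261]
```

View pics/w13.png

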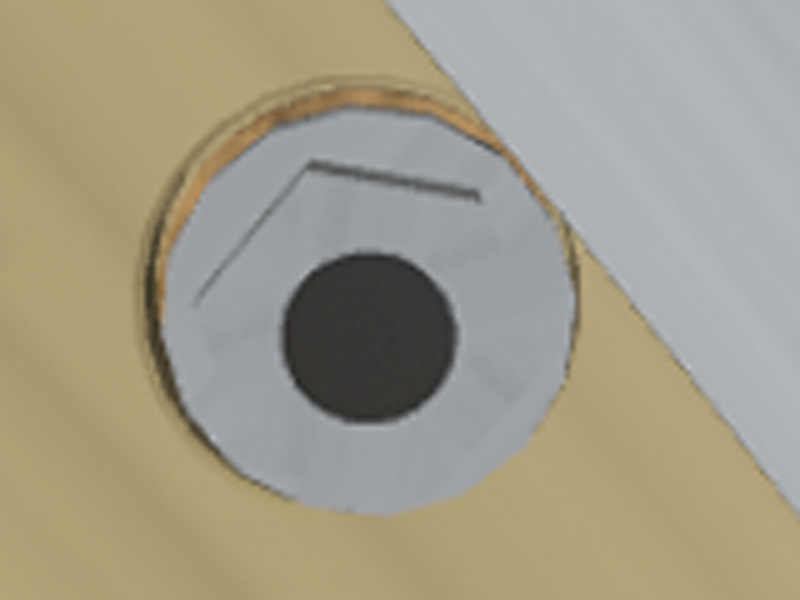

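Run:
```python
from h import *
from bench import ctrl
o=ctrl.get_obs();show(o);print(goal(b2w(-.0172,-.020,.050),0,o))
```

```text
t 11.8 pos [ 0.5988 -0.0875  0.0604] bar [-43.6 -50.7] yaw 50.32 tilt [-0.  0. -1.] F [ 0.57 -0.36 -0.27] open 0.003 q6 0.39
(array([40.5,  0.7, 10.4]), array([-0.   ,  0.   ,  0.878]))
```

Emit:
step_arm(targets="6 0 0 0 0 0.15; 14 0 0 0 0 0.3; 22 0 0 0 0 0.45; 30 0.5 0 0 0 0.6; 36 0.7 2 0 0 0.75; 40.5 0.7 6 0 0 0.878; 40.5 0.7 8 0 0 0.878; 40.5 0.7 8 0 0 0.878")

```text
time_s: 12.8
eef_pos: [0.626, -0.058, 0.0519]
eef_rot: [-0.0, 1.0, -0.019, -0.001]
wrist_force: [-0.2, 0.7, 0.1]
opening: -0.001
```

Run:
```python
from h import *
from bench import ctrl,optics
c=optics.camera("wrist");im=c["image"];o=ctrl.get_obs();show(o);cv2.imwrite("pics/w14.png",im[:,:,::-1])
s=optics.camera("side");cv2.imwrite("pics/s14.png",cv2.resize(s["image"][190:310,260:420,::-1],None,fx=5,fy=5,interpolation=cv2.INTER_CUBIC))
print(goal(b2w(-.0172,-.020,.042),0,ctrl.get_obs()))
```

```text
t 12.85 pos [ 0.6262 -0.0581  0.0522] bar [-17.4 -20.2] yaw 0.12 tilt [-0.001  0.    -1.   ] F [-0.8   0.84 -0.31] open -0.001 q6 1.33
(array([ 0.1, -0.3, 10.4]), array([-0.   ,  0.   ,  0.002]))
```

View pics/w14.png

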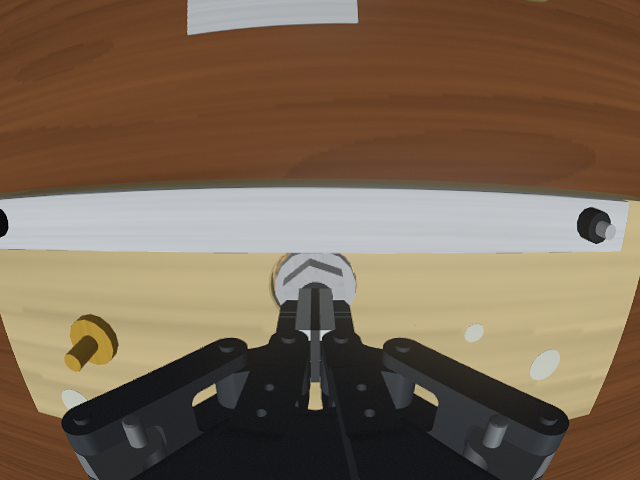

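View pics/s14.png

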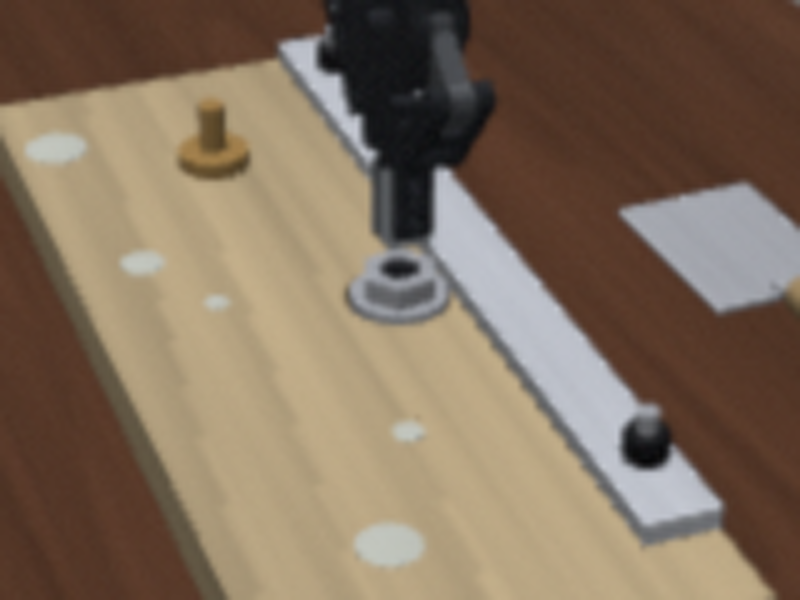

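The side and wrist views show the shut fingers centred above the bore of the nut, which has sunk into the pocket and sits level. Descending in small steps.

Emit:
step_arm(targets="0 0 3 0 0 0; 0 0 6 0 0 0; 0 0 8.5 0 0 0; 0 0 10 0 0 0; 0 0 11 0 0 0; 0 0 11.5 0 0 0; 0 0 11.5 0 0 0")

```text
time_s: 13.78
eef_pos: [0.6266, -0.0581, 0.041]
eef_rot: [0.0, 1.0, -0.021, 0.0]
wrist_force: [-0.4, 0.0, 0.1]
opening: -0.001
```

Emit:
step_arm(targets="0 0 0.4 0 0 0; 0 0 0.8 0 0 0; 0 0 1.2 0 0 0; 0 0 1.6 0 0 0")

```text
time_s: 14.28
eef_pos: [0.6265, -0.0581, 0.0393]
eef_rot: [-0.0, 1.0, -0.021, -0.0]
wrist_force: [0.7, 0.6, -0.1]
opening: 0.004
```

Emit:
step_arm(targets="0 0 0.3 0 0 0; 0 0 0.6 0 0 0; 0 0 0.9 0 0 0")

```text
time_s: 14.65
eef_pos: [0.6266, -0.0581, 0.0388]
eef_rot: [0.0, 1.0, -0.021, -0.0]
wrist_force: [-1.5, 1.1, 3.7]
opening: 0.0
```

Emit:
step_arm(targets="0 0 0.3 0 0 0; 0 0 0.6 0 0 0; 0 0 0.6 0 0 0")

```text
time_s: 15.02
eef_pos: [0.6266, -0.0581, 0.0379]
eef_rot: [-0.0, 1.0, -0.021, 0.0]
wrist_force: [-1.0, 0.6, 4.9]
opening: 0.003
```

Emit:
step_arm(targets="0 0 0.3 0 0 0; 0 0 0.6 0 0 0; 0 0 0.9 0 0 0; 0 0 1.2 0 0 0")

```text
time_s: 15.52
eef_pos: [0.6266, -0.0581, 0.0367]
eef_rot: [0.0, 1.0, -0.021, 0.0]
wrist_force: [-1.3, 0.1, 3.1]
opening: -0.003
```

Emit:
step_arm(targets="0 0 0.3 0 0 0; 0 0 0.6 0 0 0; 0 0 0.9 0 0 0; 0 0 1.2 0 0 0")

```text
time_s: 16.02
eef_pos: [0.6266, -0.0581, 0.0355]
eef_rot: [0.0, 1.0, -0.021, 0.0]
wrist_force: [-1.3, -0.4, 4.8]
opening: 0.002
```

Emit:
step_arm(targets="0 0 0.3 0 0 0; 0 0 0.6 0 0 0; 0 0 0.9 0 0 0; 0 0 0.9 0 0 0")

```text
time_s: 16.52
eef_pos: [0.6266, -0.0581, 0.0346]
eef_rot: [0.0, 1.0, -0.021, 0.0]
wrist_force: [-1.3, 0.5, 4.3]
opening: 0.002
```

Emit:
step_arm(targets="0 0 0.2 0 0 0; 0 0 0.4 0 0 0; 0 0 0.6 0 0 0; 0 0 0.6 0 0 0")

```text
time_s: 17.02
eef_pos: [0.6266, -0.0581, 0.0341]
eef_rot: [0.0, 1.0, -0.021, 0.0]
wrist_force: [-1.5, 0.2, 4.5]
opening: -0.001
```

Emit:
step_arm(targets="0 0 0.2 0 0 0; 0 0 0.4 0 0 0; 0 0 0.4 0 0 0")

```text
time_s: 17.4
eef_pos: [0.6266, -0.0581, 0.0341]
eef_rot: [0.0, 1.0, -0.021, 0.0]
wrist_force: [-3.0, 0.4, 6.6]
opening: 0.0
```

Emit:
step_arm(targets="0 0 0.2 0 0 0; 0 0 0.2 0 0 0; 0 0 0.2 0 0 0")

```text
time_s: 17.77
eef_pos: [0.6266, -0.0581, 0.034]
eef_rot: [0.0, 1.0, -0.021, 0.0]
wrist_force: [-3.9, 0.6, 9.3]
opening: 0.002
```

The force now rises (9 N) with no further motion at tip height 34.0 mm, exactly the hard-stop height. Letting go straight up.

Emit:
step_arm(targets="0 0 -1 0 0 0; 0 0 -3 0 0 0; 0 0 -8 0 0 0; 0 0 -20 0 0 0; 0 0 -40 0 0 0; 0 0 -70 0 0 0; 0 0 -100 0 0 0; 0 0 -130 0 0 0")

```text
time_s: 18.77
eef_pos: [0.6269, -0.0582, 0.1662]
eef_rot: [0.0, 1.0, -0.021, 0.001]
wrist_force: [0.3, 0.6, 0.8]
opening: -0.001
```

Emit:
step_arm(targets="-40 0 0 0 0 0; -80 0 0 0 0 0; -120 0 0 0 0 0; -160 0 0 0 0 0; -190 0 0 0 0 0; -200 0 0 0 0 0; -200 0 0 0 0 0")

```text
time_s: 19.65
eef_pos: [0.4274, -0.0502, 0.1645]
eef_rot: [0.0, 1.0, -0.021, 0.001]
wrist_force: [0.8, -0.1, -0.2]
opening: 0.002
```

Run:
```python
from h import *
from bench import ctrl,optics
c=optics.camera("top");im=c["image"];show(ctrl.get_obs());cv2.imwrite("pics/t20.png",im[:,:,::-1])
s=optics.camera("side");cv2.imwrite("pics/s20.png",cv2.resize(s["image"][190:310,260:420,::-1],None,fx=5,fy=5,interpolation=cv2.INTER_CUBIC))
w=optics.camera("wrist");cv2.imwrite("pics/w20.png",w["image"][:,:,::-1])
```

```text
t 19.7 pos [ 0.4279 -0.0503  0.1644] bar [-215.9  -20.5] yaw -0.01 tilt [ 0.002 -0.001 -1.   ] F [0.24 0.58 0.59] open -0.002 q6 1.22
```

View pics/t20.png

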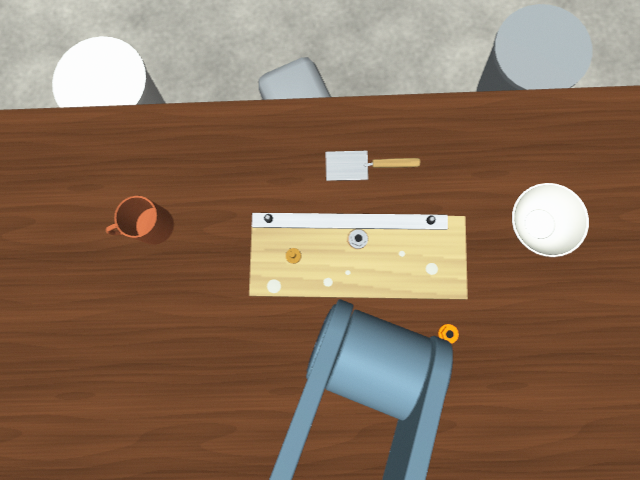

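View pics/s20.png

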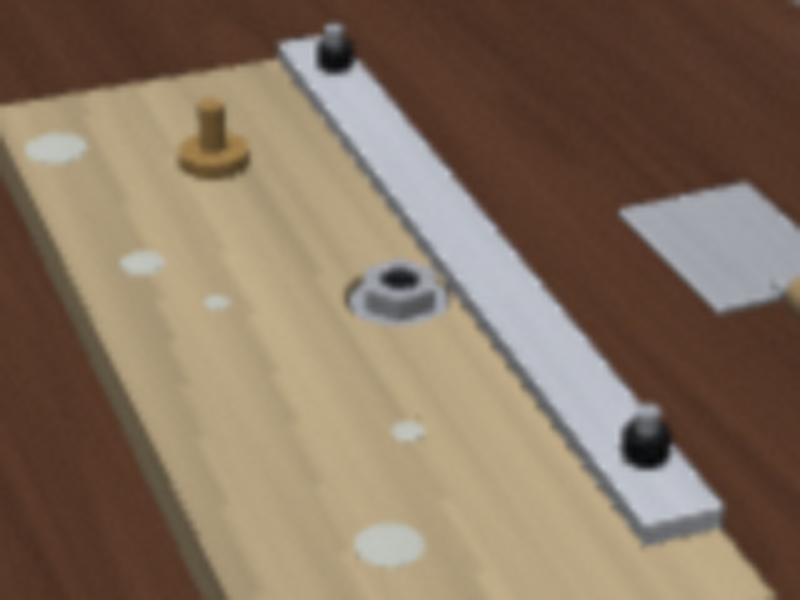

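View pics/w20.png

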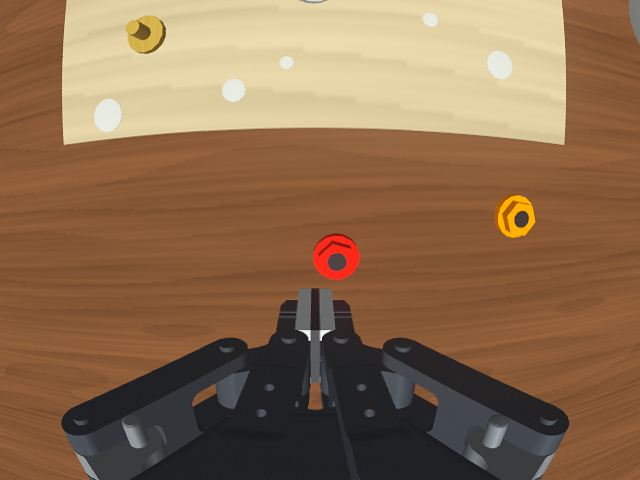

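The nut sits level in the pocket at (358,238) in the top view, with its flange below the wood. The pin (293,256), mug (135,217), bowl (550,220) and turning tool (347,165) show at the same pixels as at the start. Handing in.

```bash
python3 -c "
from bench import ticket
print(ticket.hand_in())"
```

```text
the job is handed in; nothing more can be done
None
```

I nudged the steel nut with the shut fingers diagonally to the straightedge. I then slid it about 52 mm along the bar until it dropped level into the pocket, pressed it down and lifted clear. I handed the job in about 20 s in; it reported no verdict.

- **Pressing:** The fingertips met the nut at 39 mm. At 34.0 mm the force rose to about 9 N with no further movement; that is the height expected at the hard stop. The highest wrist force I read at the end of any move was about 10 N (limit on the nut 20 N); peaks within a move were not read.
- **Final views:** The nut stands level with its flange below the wood, and nothing is touching it. By eye, the pin, mug, bowl and turning tool are at the same pixels as at the start.
- **Disagreement:** The top and wrist cameras placed the straightedge's face about 3 to 5 mm apart, so I found the bar by touch (about 3.5 N) and judged the drop in the close pictures.

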